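Hold a galvanised bolt down on the coating gauge

TASK

The cover of the coating gauge has no handle: lever it up with the pry blade, through the slot in the front wall, until it falls fully open, and lay the blade back down flat on the bench. Then take the one bright galvanised bolt from the tray, set it head down in the sprung orange ring of the gauge and press it straight down, without ramming it, until its head rests on the probe in the middle. Finish while still gripping the bolt and holding it pressed down on the probe for the reading; leave the dark bolts, the nut and the washer where they are.

Things in the scene. Friction and masses are not known exactly. Their poses are not given: they have to be found in the camera images.
- station: Coating gauge fixed to the bench: white housing 110 x 110 mm, 62 mm high, walls 10 mm, open on top under a blue cover. Origin at bench level on the axis of ring and probe; +x points from the front wall (at -55 mm) to the hinge side, z up. Display pod 46 mm high at y = 60 to 116 mm. Foot plate 6 mm thick, x -70 to 80, y -72 to 128 mm.
- slot (a point): Middle of the pry slot's mouth on the outer face of the front wall: a notch 36 mm wide and 10 mm high (52 to 62 mm above the bench), right through the 10 mm wall, closed above by the cover; orange line below it. Axes as the station's: the blade goes in along +x. The ring's top edge is 50 mm above the bench, 19 mm or more behind the mouth.
- cover_hinge (a joint): Hinge angle of the blue cover, rad: 0 shut (flat on the rim), about 1.57 upright, 2.1 fully open against its stop, leaning away from the slot. It is a free hinge: it falls shut if let go before upright, and falls fully open once past it.
- cover: The blue cover, a flat plate 110 x 110 x 5 mm of about 0.09 kg. Origin on the hinge line, above the far (+x) wall's outer face, 62 mm above the bench (55 mm along the station's +x). The hinge line is its y axis; the plate reaches 110 mm along its -x axis; its underside is its z = 0 plane.
- cover_edge (a point): Middle of the cover's free front edge, on its underside, 110 mm from the hinge line; shut, it lies right above the slot. An orange stripe 36 mm long on top of the cover marks it.
- cradle (a joint): Travel of the orange ring, m: 0 at rest (top), grows as it is pressed down. Its spring needs about 6.5 N to start and 0.6 N more per mm: about 14 N in all, bolt's weight included, when the head meets the probe at 0.012. The bolt's weight alone does not move it.
- cradle_seat (a point): Middle of the ring's flat seat for the bolt's head; moves with the ring; at rest 36 mm above the bench. Above it a funnel 14 mm deep, 49 mm across at the seat and 58 mm at the mouth, whose edge is 12 mm below the housing's top; ring 72 mm across outside. Below the seat a hole of 32 mm with the probe in it.
- probe: The rigid probe that stands in the middle of the ring: a black post with a brass tip 10 mm across, fixed. Origin at the foot of the post, 10 mm above the bench, on its axis; the tip's flat end is 24 mm above the bench (12 mm below the ring's seat at rest).
- blade: Pry blade, loose, about 0.13 kg, lying flat on the bench. Red flat-sided handle 20 mm wide and 22 mm high from x = -75 to 35 mm, then a steel blade 20 mm wide, 2.5 mm thick, to x = 125 mm at mid-height of the handle. Origin on its underside below the place to grip (also its balance point); +x to the tip, z up. Grip across y.
- blade_tip (a point): Middle of the blade's end, 125 mm along +x from the tool's origin and 11 mm above its underside.
- bolt: The bright galvanised M24 hexagon bolt, loose, about 0.45 kg, standing on its head in the tray. Head 41 mm across flats (47 mm across corners), 15 mm high; above it the shank, 24 mm in diameter and 80 mm long; 95 mm in all. Origin at the middle of the head's flat face (its lowest point); +z along the shank, up.
- tray: Fixed dull green plastic tray 120 (x) x 260 (y) mm, floor 5 mm thick, rim 16 mm high, with the three bolts roughly in a row along its y axis, about 80 mm apart, each up to 20 mm off the middle line. Origin at bench level under its middle.
- dark_bolt_a: A blackened bolt of the same shape as the galvanised one, standing in the tray; leave alone.
- dark_bolt_b: The other blackened bolt, the same; leave alone.
- nut: Loose hexagon nut 50 mm across flats and 24 mm high, lying flat on the bench; origin under its middle; leave alone.
- washer: Loose steel washer 56 mm across, hole 31 mm, 5 mm thick, lying on the bench; origin under its middle; leave alone.
Not all that is in view belongs to the job. Of the things that look like the bolt, the smallest one is meant.

How it is judged:
By the outcome, as a careful person would: the job done as asked, in the order asked, and still so for the second after the job is handed in, while the arm keeps its last pose, push and grip.
It also fails if it takes over 72 s, if anything falls off the work surface, if the arm or the gripper's body presses on something with over 40 N, if the wrist force passes 120 N, or if a joint passes its speed limit or range.

ROBOT

A 6-joint arm with a two-finger parallel gripper is mounted at the origin on the work surface. World frame = base frame: x ahead of the robot, y to its left, z up, the work surface at z = 0. Lengths are in mm, angles in rad, forces in N, time in s.
With the tool pointing down it reaches from about 350 to 775 mm from the base axis. Payload 7.3 kg.
Tool frame: the origin (TCP) lies at the very end of the fingers, on their centre line; the grasp point (between the pads) lies 19 mm behind it; x points along the fingers, y is the direction in which the jaws open and shut, and the axes are right-handed (so a half turn about x gives the same grasp; the last joint's range is limited). The gripper opens to 92 mm and grips with 3 to 60 N. Pads are 19 mm wide; open, the fingers measure 130 mm over their backs; the gripper's body (75 mm by 190 mm) begins 47 mm behind the grasp point.
Start: joints at [1.147, 0.342, 1.524, -0, 1.275, -0.146], TCP at [143.961, 504.896, 226.741] pointing down, gripper open.
Joint ranges: [-2.53, 2.53], [-0.77, 2.02], [0.04, 2.7], [-1, 4.14], [0.28, 2.66], [-3.11, 3.11]. Speed limits (rad/s): [2.57, 2.57, 3.14, 3.14, 3.14, 3.14].

INTERFACE

Orientations are given as [roll, pitch, yaw] about the fixed x, y, z axes, in that order (R = Rz(yaw) Ry(pitch) Rx(roll)).
In Python, from plant import bot gives the robot as it stands.
- The arm moves only by the tool step_arm, never from a script. Its argument "targets" is a list that holds one entry, the list of rows, each a list of 4 numbers: the shift along the tool's x, y, z in m, then the turn about the tool's x in degrees. A call has exactly 5 rows; each row is the pose to reach, as a shift and turn from the pose measured when the call began, along the tool's axes at that moment; what a row does not reach only later rows make up. A row lasts 1/12 s, in which the tool goes at most 41.7 mm and 7.16 degrees, less where a joint would pass 70% of its speed; a pose out of reach is approached as far as the arm can. A call with a gripper value outside its range is refused whole. "jaw" is the closure, from 0 (fully open) to 1 (shut), set as the call begins (left out, the last holds). The fingers move at their own pace and stop on an object; the grip force is fixed at half the most. Time passes only in rows, so rows that repeat a pose let the fingers close, or fill a call up. It gives the time, the measured TCP pose, the force and the opening at its end, in the units of the state.
- bot.get_obs(): the state, without advancing time (a new reading comes with each control period).
- bot.capture(name): name is "scene" or "top"; returns a dict with "color" (480x640x3 uint8, red, green, blue), "depth" (480x640 float32, mm along the optical axis (not along the pixel's ray), 0 where there is no reading), "fov_y" (degrees; the focal length in pixels is half the picture's height over the tangent of half this angle, whatever the lens; pixels are square), "cx", "cy" (the principal point, pixels), "rvec" (rotation vector, rad) and "tvec" (3), from world to camera coordinates, as OpenCV has them. Camera axes: x right, y down, z forward; pixel columns grow to the right and rows downward; lengths in mm; the calibration is good to about 2 mm. A picture is of the moment at which its call begins.
- bot.close_job(): hands the job in, once; it reports no verdict.
The state is a dict: "time": time; "joint_positions": joint angles; "dq": joint speeds; "tau": joint torques, N m; "tool_pos": TCP position; "tcp_rot": TCP orientation; "contact_force": force on the tool from outside, world axes, zero at the start; "moment": the same for the moment, N m; "grip_width": finger opening in mm.
Only numpy, scipy, OpenCV 4.12 (cv2) and the standard library are available. Lean on these libraries where they do the work, as an engineer would, in place of code of your own. Each camera call takes 0.05 s, during which the arm holds its last target. There are 200 camera calls.

## Working session

There is one attempt and no reset: what is moved stays moved. The work goes in short steps, Python scripts to look and compute and a tool call to move; the robot and the scene stay as the last step left them, time stands still between calls to the robot, and variables do not carry over. Pictures are saved under pics/ and viewed, about 8 in all and at most 12, crops included, and the job is handed in when it is done.

Besides the shell and the picture viewer there is one more tool, called as a command line: name --argument value ..., lists and objects as JSON in quotes. step_arm: Moves the arm, as the interface text tells. Its arguments: {"type":"object","properties":{"targets":{"type":"array","items":{"type":"array","items":{"type":"array","items":{"type":"number"}}}},"jaw":{"type":"number"}},"required":["targets"]}

```bash
ls; mkdir -p pics; cat > h.py <<'E'
import numpy as np, cv2
from plant import bot
from scipy.spatial.transform import Rotation as R
def cap(n):
    c=bot.capture(n); c['f']=240/np.tan(np.radians(c['fov_y'])/2)
    c['R']=cv2.Rodrigues(np.array(c['rvec'],float))[0]; c['t']=np.array(c['tvec'],float).ravel(); return c
def ray(c,u,v,z):
    d=c['R'].T@np.array([(u-c['cx'])/c['f'],(v-c['cy'])/c['f'],1]); o=-c['R'].T@c['t']
    return o+d*(z-o[2])/d[2]
def cloud(c):
    v,u=np.mgrid[0:480,0:640]; d=c['depth']
    P=np.stack([(u-c['cx'])/c['f']*d,(v-c['cy'])/c['f']*d,d],-1)
    return (P-c['t'])@c['R']
def proj(c,p):
    q=c['R']@np.array(p,float)+c['t']; return q[:2]/q[2]*c['f']+[c['cx'],c['cy']]
def save(c,n): cv2.imwrite('pics/'+n,cv2.cvtColor(c['color'],cv2.COLOR_RGB2BGR))
E
python3 - <<'E'
from h import *
for n in('scene','top'):
    c=cap(n); save(c,n+'0.png'); np.savez(n+'0.npz',**c)
    print(n,c['fov_y'],-c['R'].T@c['t'],c['R'][2])
o=bot.get_obs(); print(o)
E
```

```text
pics
scene 42.79187295999808 [1351.40253391  214.94863954 1026.8523073 ] [-0.62579949 -0.08886543 -0.77490511]
top 55.584399790537184 [ 501.38570056  113.78027482 1232.4961737 ] [ 0.06613864  0.00199154 -0.99780846]
{'time': 0.1, 'joint_positions': array([ 1.14701127e+00,  3.42655012e-01,  1.52491457e+00,  2.88986045e-06,
        1.27540836e+00, -1.46007969e-01]), 'dq': array([ 7.97777907e-04, -2.10112624e-03, -6.98990445e-04,  5.53713730e-04,
       -3.16046235e-04, -3.16257562e-05]), 'tau': array([ 1.93827822e-03, -4.32003057e+01, -2.44695801e+01,  7.20284041e-02,
        5.27072826e-02, -3.15952730e-05]), 'tool_pos': array([143.79579094, 504.54639839, 226.11586156]), 'tcp_rot': array([-1.71879921,  1.56941104, -1.99657715]), 'contact_force': array([-0.33845693, -0.05050355,  0.04950331]), 'moment': array([-0.00934526,  0.00677017,  0.01822608]), 'grip_width': 92.07837013387542}
```

View pics/scene0.png

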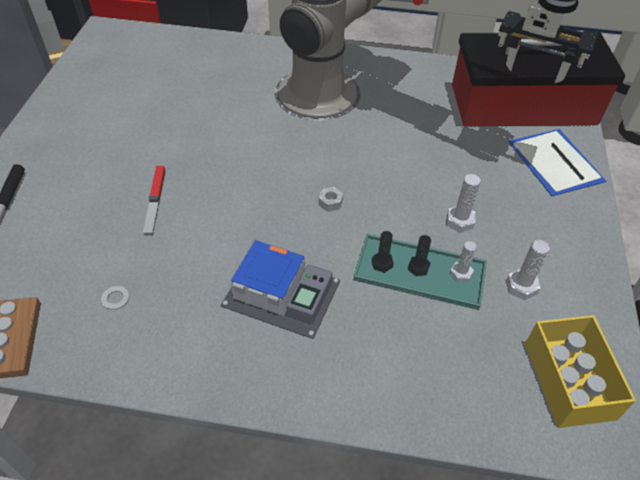

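View pics/top0.png

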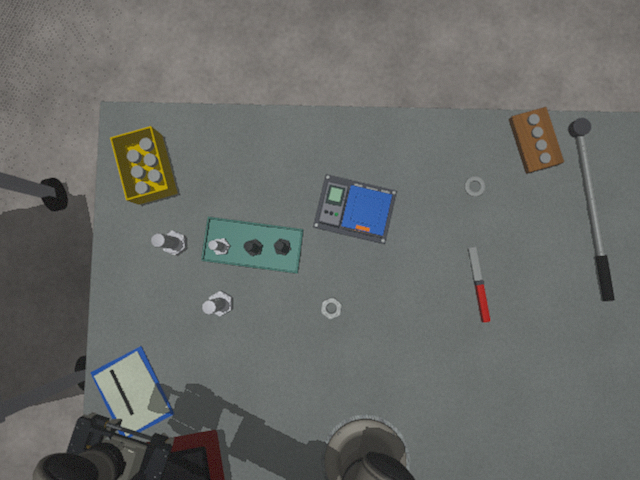

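Top view: station at (355,210), with the orange stripe towards the robot at (362,228), blade at (480,285), nut at (331,308), washer at (475,186). Things that could be taken for the bolt: bright in the tray at top (218,245) / scene (464,262); larger bright ones outside it at top (170,242) and (217,303); dark ones at (254,247) and (283,246); cylinders in the yellow box and wooden block. I choose the smallest, the one in the tray. A black-handled bar at (595,210) is also not the blade.

```bash
cat > m.py <<'E'
from h import *
out=[]
for n in('top','scene'):
    c=dict(np.load(n+'0.npz')); im=c['color']; hsv=cv2.cvtColor(im,cv2.COLOR_RGB2HSV); P=cloud(c)
    H,S,V=hsv[...,0].astype(int),hsv[...,1].astype(int),hsv[...,2].astype(int)
    def big(m):
        k,l,s,_=cv2.connectedComponentsWithStats(m.astype(np.uint8)); i=1+np.argmax(s[1:,4]); return l==i
    def rect(m,z):
        cs,_=cv2.findContours(m.astype(np.uint8),0,1); q=max(cs,key=cv2.contourArea)[:,0]
        w=np.array([ray(c,u,v,z)[:2] for u,v in q],np.float32); r=cv2.minAreaRect(w); return r,cv2.boxPoints(r)
    ws=np.abs(P[...,0]-500)<330
    red=big((S>150)&((H<6)|(H>174))&(V>80)&(P[...,2]<60)&(P[...,1]<100)&(P[...,0]>200))
    print(n,'red',rect(red,22),P[red].mean(0))
    print('redz', np.percentile(P[red][:,2],[10,50,90]))
    blue=big((H>100)&(H<125)&(S>150)&(P[...,0]>450)&(P[...,1]>-200)&(P[...,1]<250))
    print('blue',rect(blue,67), np.median(P[blue],0))
    org=(H>=6)&(H<20)&(S>150)&(P[...,2]>60)&(P[...,2]<80)&(abs(P[...,1])<250)
    org=big(org); print('orange',rect(org,67)[0])
    # blade steel
    b=P[red].mean(0)
    pod=(P[...,2]>40)&(P[...,2]<52)&(abs(P[...,1]-80)<100)&(abs(P[...,0]-600)<120)
    print('pod',pod.sum())
    tr=big((H>65)&(H<95)&(S>70)&(P[...,0]>350)); r=rect(tr,16 if n=='top' else 16); print('tray',r)
    T=np.array(r[0][0])
    br=(P[...,2]>70)&(P[...,2]<110)&(np.hypot(*(np.moveaxis(P[...,:2],-1,0)-T[:,None,None]))<150)
    k,l,s,ce=cv2.connectedComponentsWithStats(br.astype(np.uint8))
    for i in range(1,k):
        if s[i,4]>12:
            q=P[l==i]; t=q[q[:,2]>96]; print('bolt',s[i,4],ce[i],q.mean(0),'top',len(t),t.mean(0) if len(t) else 0, V[l==i].mean(),'zmax',q[:,2].max())
c=dict(np.load('scene0.npz'))['color'][190:320,350:560]; c2=dict(np.load('top0.npz'))['color'][180:340,140:350]
A=cv2.resize(c,(630,390),interpolation=2)
cv2.imwrite('pics/crop1.png',A[...,::-1])
E
python3 m.py
```

```text
top red (((416.9413757324219, -303.68902587890625), (97.84623718261719, 19.906715393066406), 10.34529972076416), array([[ 367.02618, -302.68307],
       [ 370.601  , -322.2662 ],
       [ 466.85657, -304.69498],
       [ 463.28174, -285.11185]], dtype=float32)) [ 416.97682084 -303.89827672   22.39434658]
redz [19.80671425 22.8557578  25.70280882]
blue (((651.1702880859375, 10.987876892089844), (108.19132995605469, 108.03888702392578), 78.06134033203125), array([[587.12885 , -30.762981],
       [692.83075 , -53.112377],
       [715.21173 ,  52.738735],
       [609.5098  ,  75.088135]], dtype=float32)) [653.03245616   9.75325526  68.37910803]
orange ((604.6296997070312, 21.158971786499023), (31.721681594848633, 6.995808124542236), 78.68727111816406)
pod 862
tray (((557.4708251953125, 310.544189453125), (258.7908630371094, 117.8443374633789), 83.65538787841797), array([[484.6103 , 188.45267],
       [601.73285, 175.4299 ],
       [630.33136, 432.6357 ],
       [513.2088 , 445.65848]], dtype=float32))
bolt 96 [213.42708333 245.33333333] [549.74905862 394.24073192  95.88665029] top 68 [55
[... 1237 characters left out ...]
587890625, 126.45142364501953), 83.48092651367188), array([[485.89996, 191.29501],
       [611.53375, 176.9385 ],
       [640.7293 , 432.42838],
       [515.0955 , 446.78488]], dtype=float32))
bolt 202 [385.05940594 239.09405941] [559.3810652  230.81343632  92.3679634 ] top 101 [556.12180571 230.77731062 101.14199273] 56.198019801980195 zmax 105.1594503763061
bolt 207 [423.20772947 243.40096618] [556.74111037 306.48438123  91.93929187] top 106 [553.33999578 307.00291083 100.71671603] 54.40096618357488 zmax 104.91282584836271
bolt 216 [467.96296296 249.81481481] [557.44226021 394.4933187   91.78274669] top 106 [553.92515459 395.30154341 100.73333292] 149.96296296296296 zmax 105.07515661994175
```

View pics/crop1.png

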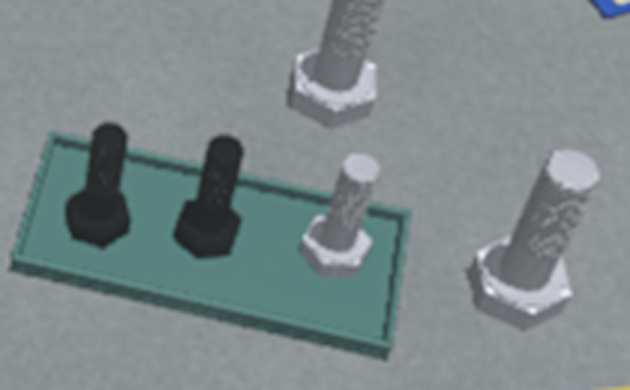

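The crop confirms the bright bolt in the tray is the smallest, with the two dark ones to its left. Next: blade ends and tool frame.

```bash
cat >> h.py <<'E'
def pose():
    o=bot.get_obs(); return o,np.array(o['tool_pos']),R.from_euler('xyz',o['tcp_rot']).as_matrix()
def go(p,yaw=None):
    """shift (m, tool axes) and turn (deg) to TCP p with jaw line (tool y) along yaw deg mod 180"""
    o,q,M=pose(); s=M.T@(np.array(p,float)-q)/1000
    cur=np.degrees(np.arctan2(M[1,1],M[0,1])); t=0
    if yaw is not None:
        d=(yaw-cur+90)%180-90; t=-d if M[2,0]<0 else d
    print('t',round(o['time'],2),'tcp',q.round(1),'jawyaw',round(cur,1),'F',np.round(o['contact_force'],1),'w',round(o['grip_width'],1),'j6',round(o['joint_positions'][5],2))
    print('  shift',s.round(4),'turn',round(t,1))
E
python3 - <<'E'
from h import *
for n in('top','scene'):
    c=dict(np.load(n+'0.npz')); im=c['color'].astype(float)
    C=np.array([417,-303.2]);a=np.radians(10.3);d=np.array([np.cos(a),np.sin(a)])
    for z,rg in((22,range(-70,70,4)),(11,range(40,160,4))):
        print(n,z,[ (s,*im[tuple(np.round(proj(c,[*(C+d*s),z])[::-1]).astype(int))].astype(int)) for s in rg])
o,q,M=pose();print(M.round(3));go([417,-303,200],100.3)
E
```

```text
top 22 [(-70, np.int64(111), np.int64(115), np.int64(113)), (-66, np.int64(108), np.int64(113), np.int64(109)), (-62, np.int64(108), np.int64(112), np.int64(112)), (-58, np.int64(108), np.int64(113), np.int64(111)), (-54, np.int64(107), np.int64(115), np.int64(113)), (-50, np.int64(129), np.int64(88), np.int64(88)), (-46, np.int64(167), np.int64(45), np.int64(41)), (-42, np.int64(165), np.int64(41), np.int64(38)), (-38, np.int64(162), np.int64(41), np.int64(36)), (-34, np.int64(162), np.int64(39), np.int64(42)), (-30, np.int64(166), np.int64(47), np.int64(40)), (-26, np.int64(165), np.int64(48), np.int64(42)), (-22, np.int64(165), np.int64(44), np.int64(41)), (-18, np.int64(166), np.int64(44), np.int64(43)), (-14, np.int64(165), np.int64(44), np.int64(37)), (-10, np.int64(166), np.int64(45), np.int64(43)), (-6, np.int64(164), np.int64(43), np.int64(34)), (-2, np.int64(164), np.int64(42), np.int64(42)), (2, np.int64(165), np.int64(43), np.int64(37)), (6, np.int64(166), np.int64(46), np.int64(41)), (10, np.int64(167), np.int64(49), np.int64(46)), (14, np.int64(166), np.int64(49), np.in
[... 4966 characters left out ...]
t64(169), np.int64(174), np.int64(176)), (124, np.int64(168), np.int64(173), np.int64(177)), (128, np.int64(168), np.int64(173), np.int64(176)), (132, np.int64(168), np.int64(173), np.int64(176)), (136, np.int64(167), np.int64(173), np.int64(176)), (140, np.int64(169), np.int64(173), np.int64(176)), (144, np.int64(170), np.int64(175), np.int64(178)), (148, np.int64(140), np.int64(144), np.int64(146)), (152, np.int64(80), np.int64(84), np.int64(85)), (156, np.int64(103), np.int64(106), np.int64(108))]
[[-0.001  0.274  0.962]
 [-0.001  0.962 -0.274]
 [-1.    -0.001 -0.   ]]
t 0.1 tcp [143.8 504.5 226.1] jawyaw 74.1 F [-0.3 -0.1  0. ] w 92.1 j6 -0.15
  shift [ 0.027  -0.7016  0.4842] turn -26.2
```

step_arm --targets '[[[0, -0.018, 0.025, 0], [0, -0.036, 0.05, 0], [0, -0.053, 0.075, 0], [0, -0.07, 0.1, 0], [0, -0.088, 0.124, 0]]]'

```text
time: 0.52
tool_pos: [239.5, 384.7, 225.9]
tcp_rot: [-1.767, 1.569, -2.045]
contact_force: [0.5, 0.4, -0.3]
grip_width: 92.0
```

step_arm --targets '[[[0, -0.018, 0.025, 0], [0, -0.036, 0.05, 0], [0, -0.053, 0.075, 0], [0, -0.07, 0.1, 0], [0, -0.088, 0.124, 0]]]'

```text
time: 0.93
tool_pos: [335.3, 264.8, 225.9]
tcp_rot: [-1.842, 1.569, -2.119]
contact_force: [1.3, 0.2, 0.6]
grip_width: 91.7
```

step_arm --targets '[[[0, -0.018, 0.025, 0], [0, -0.036, 0.05, 0], [0, -0.053, 0.075, 0], [0, -0.07, 0.1, 0], [0, -0.088, 0.124, 0]]]'

```text
time: 1.35
tool_pos: [431.2, 144.8, 225.8]
tcp_rot: [-1.983, 1.568, -2.26]
contact_force: [0.2, 1.1, 0.4]
grip_width: 91.7
```

step_arm --targets '[[[0, -0.029, 0.009, 0], [0, -0.058, 0.018, 0], [0, -0.086, 0.027, 0], [0, -0.115, 0.036, 0], [0, -0.143, 0.045, 0]]]'

```text
time: 1.77
tool_pos: [434.8, -6.5, 225.8]
tcp_rot: [-2.208, 1.568, -2.486]
contact_force: [0.6, 0.6, 1.7]
grip_width: 91.9
```

step_arm --targets '[[[0, -0.029, 0.009, 0], [0, -0.058, 0.018, 0], [0, -0.086, 0.027, 0], [0, -0.115, 0.036, 0], [0, -0.143, 0.045, 0]]]'

```text
time: 2.18
tool_pos: [438.4, -157.9, 225.8]
tcp_rot: [-2.37, 1.568, -2.648]
contact_force: [1.0, 1.2, -1.0]
grip_width: 91.7
```

```bash
python3 -c "
from h import *
go([441.6,-298.7,80],100.3)"
```

```text
t 2.18 tcp [ 438.4 -157.9  225.8] jawyaw 74.1 F [ 1.   1.2 -1. ] w 91.7 j6 -1.8
  shift [ 0.146  -0.1343  0.042 ] turn -26.2
```

step_arm --targets '[[[0.03, -0.033, 0.01, -5.3], [0.06, -0.066, 0.02, -10.6], [0.09, -0.1, 0.03, -16], [0.12, -0.134, 0.042, -21], [0.13, -0.134, 0.042, -26.2]]]'

```text
time: 2.6
tool_pos: [441.1, -301.6, 93.9]
tcp_rot: [-2.785, 1.567, -2.603]
contact_force: [1.1, 0.7, 0.8]
grip_width: 91.7
```

```bash
python3 -c "
from h import *
go([441.6,-298.7,3],100.3)"
```

```text
t 2.6 tcp [ 441.1 -301.6   93.9] jawyaw 100.4 F [1.1 0.7 0.8] w 91.7 j6 -2.49
  shift [0.0909 0.0029 0.0013] turn 0.1
```

step_arm --targets '[[[0.03, 0.001, 0.0005, 0], [0.06, 0.002, 0.001, 0], [0.08, 0.003, 0.001, 0], [0.087, 0.003, 0.001, 0], [0.0895, 0.003, 0.001, 0]]]'

```text
time: 3.02
tool_pos: [440.4, -297.9, 2.8]
tcp_rot: [2.882, 1.565, 3.064]
contact_force: [0.4, 0.7, 0.8]
grip_width: 91.7
```

step_arm --targets '[[[0, 0, 0, 0], [0, 0, 0, 0], [0, 0, 0, 0], [0, 0, 0, 0], [0, 0, 0, 0]]]' --jaw 1

```text
time: 3.43
tool_pos: [440.9, -298.3, 3.8]
tcp_rot: [3.14, 1.566, -2.962]
contact_force: [-0.9, 0.9, -0.9]
grip_width: 62.7
```

step_arm --targets '[[[0, 0, 0, 0], [0, 0, 0, 0], [0, 0, 0, 0], [0, 0, 0, 0], [0, 0, 0, 0]]]'

```text
time: 3.85
tool_pos: [440.9, -298.3, 3.8]
tcp_rot: [3.134, 1.566, -2.967]
contact_force: [-0.6, -0.0, -0.2]
grip_width: 29.8
```

```bash
python3 -c "
from h import *
go([441.6,-298.7,60])"
```

```text
t 3.85 tcp [ 440.9 -298.3    3.8] jawyaw 100.4 F [-0.6 -0.  -0.2] w 29.8 j6 -2.49
  shift [-0.0562 -0.0006  0.0004] turn 0
```

step_arm --targets '[[[0, 0, 0, 0], [0, 0, 0, 0], [0, 0, 0, 0], [0, 0, 0, 0], [0, 0, 0, 0]]]'

```text
time: 4.27
tool_pos: [440.9, -298.3, 3.8]
tcp_rot: [-3.132, 1.566, -2.95]
contact_force: [-0.5, -0.4, -0.1]
grip_width: 20.0
```

step_arm --targets '[[[-0.01, 0, 0, 0], [-0.03, 0, 0, 0], [-0.05, 0, 0, 0], [-0.068, 0, 0, 0], [-0.07, 0, 0, 0]]]'

```text
time: 4.68
tool_pos: [442.7, -299.5, 77.3]
tcp_rot: [-1.749, 1.566, -1.567]
contact_force: [0.9, -0.0, -0.5]
grip_width: 19.7
```

```bash
python3 - <<'E'
from h import *
a=np.radians(-12);m=np.array([597.8,22.9]);d=np.array([np.cos(a),np.sin(a)])
g=m-d*(125+40); print(g)
go([*g,55],78)
c=cap('scene');save(c,'s1.png')
E
```

```text
[436.40564588  57.20542898]
t 4.68 tcp [ 442.7 -299.5   77.3] jawyaw 100.4 F [ 0.9 -0.  -0.5] w 19.7 j6 -2.49
  shift [0.0206 0.352  0.0584] turn 22.4
```

step_arm --targets '[[[0, 0.035, 0.006, 0], [0, 0.07, 0.012, 0], [0, 0.105, 0.018, 0], [0, 0.14, 0.024, 0], [0, 0.176, 0.029, 0]]]'

```text
time: 5.15
tool_pos: [438.0, -119.1, 74.5]
tcp_rot: [-2.413, 1.567, -2.232]
contact_force: [-0.0, 0.8, -0.7]
grip_width: 19.6
```

step_arm --targets '[[[0, 0.035, 0.006, 5], [0, 0.07, 0.012, 10], [0, 0.105, 0.018, 15], [0, 0.14, 0.024, 20], [0.005, 0.174, 0.029, 22.4]]]'

```text
time: 5.57
tool_pos: [434.8, 59.1, 68.7]
tcp_rot: [-2.018, 1.567, -2.233]
contact_force: [0.2, -0.6, -1.3]
grip_width: 20.1
```

step_arm --targets '[[[0.005, 0, 0, 0], [0.01, 0, 0, 0], [0.015, 0, 0, 0], [0.02, 0, 0, 0], [0.02, 0, 0, 0]]]'

```text
time: 5.98
tool_pos: [434.1, 57.9, 47.5]
tcp_rot: [-2.331, 1.565, -2.547]
contact_force: [-1.1, 0.3, -1.1]
grip_width: 19.5
```

```bash
python3 - <<'E'
from h import *
go([436.4,57.2,49.8],78)
c=cap('scene');save(c,'s2.png');np.savez('s2.npz',**c)
t=cap('top');np.savez('t2.npz',**t)
A=cv2.resize(c['color'][150:330,180:400],(440,360),interpolation=2);B=cv2.resize(t['color'][160:340,260:440],(360,360),interpolation=2)
cv2.imwrite('pics/v2.png',np.hstack([A,B])[...,::-1])
E
```

```text
t 5.98 tcp [434.1  57.9  47.5] jawyaw 77.6 F [-1.1  0.3 -1.1] w 19.5 j6 -1.39
  shift [-0.0023 -0.0002  0.0024] turn -0.4
```

View pics/v2.png

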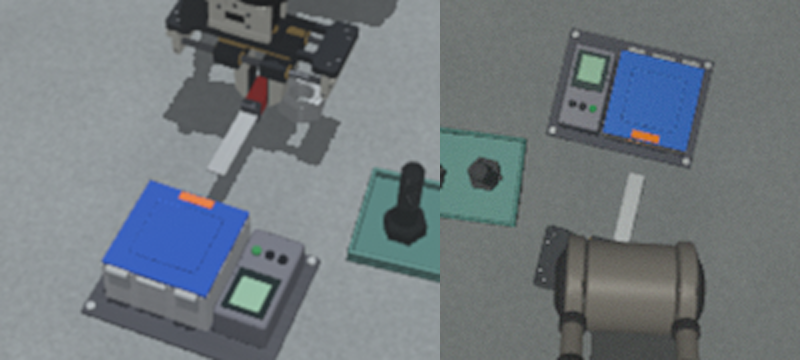

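The blade is held level with its tip at top ≈(358,248), ahead of the orange mark at ≈(362,228). I'll measure tip height and bearing.

```bash
python3 - <<'E'
from h import *
for n in('t2','s2'):
    c=dict(np.load(n+'.npz'));P=cloud(c)
    m=(P[...,2]>40)&(P[...,2]<75)&(P[...,0]>505)&(P[...,0]<580)&(abs(P[...,1]-35)<40)
    k,l,s,_=cv2.connectedComponentsWithStats(m.astype(np.uint8)); m=l==1+np.argmax(s[1:,4])
    q=P[m];A=np.c_[q[:,0]-540,np.ones(len(q))]
    print(n,len(q),'z fit',np.linalg.lstsq(A,q[:,2],rcond=None)[0],'y fit',np.linalg.lstsq(A,q[:,1],rcond=None)[0])
    cs,_=cv2.findContours(m.astype(np.uint8),0,1);w=np.array([ray(c,u,v,56)[:2] for u,v in max(cs,key=len)[:,0]],np.float32)
    r=cv2.minAreaRect(w);print(r,cv2.boxPoints(r).round(1).tolist())
E
```

```text
t2 154 z fit [-1.11119156e-02  5.72021978e+01] y fit [-0.19297208 35.10666303]
((529.4417724609375, 36.99559020996094), (19.905803680419922, 51.31929016113281), 78.00126647949219) [[502.29998779296875, 32.599998474121094], [552.5, 21.899999618530273], [556.5999755859375, 41.400001525878906], [506.3999938964844, 52.099998474121094]]
s2 188 z fit [1.97783777e-02 5.77234485e+01] y fit [-0.18794087 34.06146193]
((529.285888671875, 35.423152923583984), (20.72797203063965, 52.870121002197266), 77.28424072265625) [[501.20001220703125, 31.100000381469727], [552.7999877929688, 19.5], [557.4000244140625, 39.70000076293945], [505.79998779296875, 51.400001525878906]]
```

step_arm --targets '[[[-0.0023, 0, 0.005, -0.4], [-0.0023, 0, 0.012, -0.4], [-0.0023, 0, 0.02, -0.4], [-0.0023, 0, 0.028, -0.4], [-0.0023, 0, 0.032, -0.4]]]'

```text
time: 6.5
tool_pos: [467.8, 50.7, 50.9]
tcp_rot: [-1.754, 1.567, -1.963]
contact_force: [0.4, 0.3, -0.8]
grip_width: 19.8
```

```bash
python3 - <<'E'
from h import *
a=np.radians(-12);m=np.array([597.8,22.9]);d=np.array([np.cos(a),np.sin(a)])
g=m-d*(125-24); print(g)
go([*g,49.8],78)
E
```

```text
[499.00709233  43.89908077]
t 6.5 tcp [467.8  50.7  50.9] jawyaw 78.0 F [ 0.4  0.3 -0.8] w 19.8 j6 -1.41
  shift [ 0.001  -0.0001  0.0319] turn 0.0
```

step_arm --targets '[[[0.0012, 0, 0.006, 0], [0.0012, 0, 0.013, 0], [0.0012, 0, 0.02, 0], [0.0012, 0, 0.027, 0], [0.0012, 0, 0.032, 0]]]'

```text
time: 6.92
tool_pos: [500.1, 43.9, 49.6]
tcp_rot: [-1.613, 1.568, -1.823]
contact_force: [-0.3, 0.4, -0.9]
grip_width: 19.7
```

step_arm --targets '[[[-0.003, 0, 0, 0], [-0.007, 0, 0, 0], [-0.012, 0, 0, 0], [-0.018, 0, 0, 0], [-0.024, 0, 0, 0]]]'

```text
time: 7.33
tool_pos: [499.9, 44.0, 74.4]
tcp_rot: [-1.664, 1.567, -1.873]
contact_force: [-0.5, -0.4, -1.5]
grip_width: 19.9
```

```bash
python3 - <<'E'
from h import *
go([499,43.9,49.8],78)
c=cap('scene')
cv2.imwrite('pics/v3.png',cv2.resize(c['color'][150:330,180:400],(660,540),interpolation=2)[...,::-1])
E
```

```text
t 7.33 tcp [499.9  44.   74.4] jawyaw 78.0 F [-0.5 -0.4 -1.5] w 19.9 j6 -1.42
  shift [ 0.0246 -0.0002 -0.0008] turn 0.0
```

View pics/v3.png

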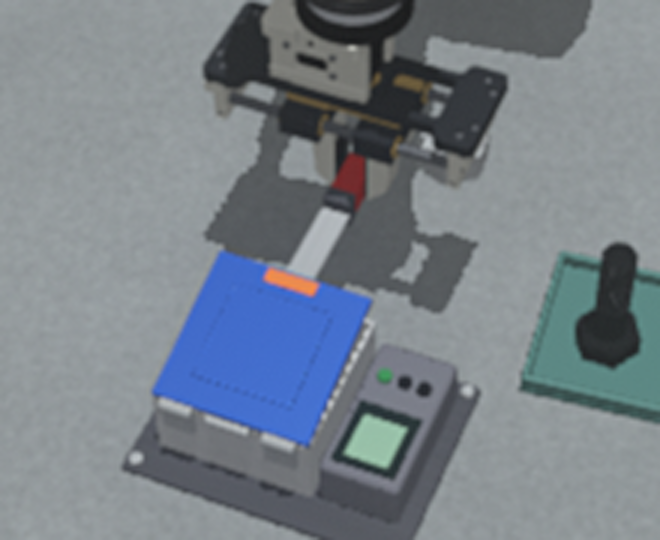

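The cover is riding up on the blade. Continue along an arc about the hinge.

step_arm --targets '[[[-0.01, 0, 0.003, 0], [-0.023, 0, 0.009, 0], [-0.035, 0, 0.018, 0], [-0.047, 0, 0.028, 0], [-0.055, 0, 0.041, 0]]]'

```text
time: 7.8
tool_pos: [540.7, 35.8, 132.2]
tcp_rot: [-0.87, 1.567, -1.079]
contact_force: [0.6, 0.4, -0.9]
grip_width: 19.7
```

step_arm --targets '[[[-0.007, 0, 0.01, 0], [-0.011, 0, 0.022, 0], [-0.012, 0, 0.035, 0], [-0.012, 0, 0.05, 0], [-0.012, 0, 0.064, 0]]]'

```text
time: 8.22
tool_pos: [603.9, 22.5, 145.0]
tcp_rot: [-0.702, 1.567, -0.911]
contact_force: [0.2, 0.1, -1.0]
grip_width: 19.9
```

```bash
python3 - <<'E'
from h import *
go([499,43.9,49.8],78)
c=cap('scene')
cv2.imwrite('pics/v4.png',cv2.resize(c['color'][130:340,180:400],(660,630),interpolation=2)[:600,:,::-1])
E
```

```text
t 8.22 tcp [603.9  22.5 145. ] jawyaw 78.0 F [ 0.2  0.1 -1. ] w 19.9 j6 -1.45
  shift [ 0.0949 -0.0005 -0.1074] turn 0.0
```

View pics/v4.png

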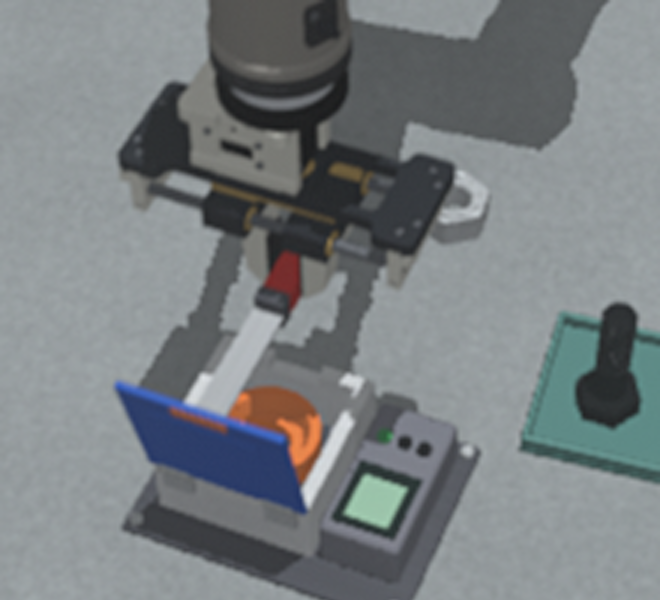

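The cover is past upright and open, ring visible. Hold, retract, move to clear bench.

step_arm --targets '[[[0, 0, 0, 0], [0, 0, 0, 0], [0, 0, -0.01, 0], [0, 0, -0.03, 0], [0, 0, -0.05, 0]]]'

```text
time: 8.68
tool_pos: [555.9, 32.4, 144.5]
tcp_rot: [-0.482, 1.565, -0.692]
contact_force: [-0.5, 0.9, -1.1]
grip_width: 19.5
```

step_arm --targets '[[[0, 0, -0.02, 0], [0, 0, -0.04, 0], [0, 0, -0.06, 0], [0, -0.02, -0.07, 0], [0, -0.05, -0.07, 0]]]'

```text
time: 9.1
tool_pos: [473.9, 0.2, 144.4]
tcp_rot: [-0.556, 1.567, -0.761]
contact_force: [-0.2, -0.3, -1.9]
grip_width: 19.9
```

step_arm --targets '[[[0.01, -0.03, 0, 0], [0.025, -0.06, 0, 0], [0.04, -0.09, 0, 0], [0.055, -0.12, 0, 0], [0.07, -0.15, 0, 0]]]'

```text
time: 9.52
tool_pos: [442.3, -147.6, 74.6]
tcp_rot: [-0.504, 1.566, -0.709]
contact_force: [0.4, 0.6, -0.6]
grip_width: 20.0
```

```bash
python3 - <<'E'
from h import *
go([460,-150,4],78)
for n in('scene','top'):
    c=cap(n); np.savez(n+'5.npz',**c)
    P=cloud(c); a=np.radians(-12)
    q=(P[...,:2]-[651.6,11.5])@np.array([[np.cos(a),-np.sin(a)],[np.sin(a),np.cos(a)]])
    hsv=cv2.cvtColor(c['color'],cv2.COLOR_RGB2HSV)
    m=(hsv[...,0]>100)&(hsv[...,0]<125)&(hsv[...,1]>150)&(abs(q[...,1])<70)&(abs(q[...,0]-80)<100)
    s=q[m][:,0]; z=P[...,2][m]; ok=z>55
    print(n,m.sum(),'cover slope fit (x=55+k(z-62))',np.polyfit(z[ok],s[ok],1),'zmax',np.percentile(z,98))
E
```

```text
t 9.52 tcp [ 442.3 -147.6   74.6] jawyaw 78.3 F [ 0.4  0.6 -0.6] w 20.0 j6 -1.85
  shift [0.0707 0.0013 0.0175] turn 0.3
scene 122 cover slope fit (x=55+k(z-62)) [ 0.56171603 24.96941888] zmax 159.38906385849296
top 1269 cover slope fit (x=55+k(z-62)) [ 0.58696059 16.86429459] zmax 157.52940576820916
```

Cover slope matches 2.1 rad: fully open. Lay the blade down.

step_arm --targets '[[[0.02, 0, 0, 0], [0.04, 0, 0, 0], [0.055, 0, 0, 0], [0.063, 0, 0, 0], [0.066, 0, 0, 0]]]'

```text
time: 10.03
tool_pos: [440.5, -148.3, 6.8]
tcp_rot: [-2.346, 1.569, -2.555]
contact_force: [0.5, 0.9, -1.4]
grip_width: 19.9
```

step_arm --targets '[[[0, 0, 0, 0], [0, 0, 0, 0], [0, 0, 0, 0], [0, 0, 0, 0], [0, 0, 0, 0]]]'

```text
time: 10.45
tool_pos: [440.9, -148.4, 7.4]
tcp_rot: [-1.622, 1.569, -1.83]
contact_force: [-0.3, 0.1, -1.2]
grip_width: 19.6
```

```bash
python3 - <<'E'
from h import *
go([442.3,-147.6,3.9])
E
```

```text
t 10.45 tcp [ 440.9 -148.4    7.4] jawyaw 78.0 F [-0.3  0.1 -1.2] w 19.6 j6 -1.85
  shift [0.0035 0.0011 0.0012] turn 0
```

step_arm --targets '[[[0.001, 0, 0, 0], [0.002, 0, 0, 0], [0.003, 0, 0, 0], [0.0036, 0, 0, 0], [0.0036, 0, 0, 0]]]'

```text
time: 10.87
tool_pos: [441.0, -148.4, 3.8]
tcp_rot: [-1.643, 1.569, -1.852]
contact_force: [0.1, -0.1, -0.3]
grip_width: 19.5
```

step_arm --targets '[[[0, 0, 0, 0], [0, 0, 0, 0], [0, 0, 0, 0], [0, 0, 0, 0], [0, 0, 0, 0]]]' --jaw 0.4

```text
time: 11.28
tool_pos: [440.9, -148.4, 3.8]
tcp_rot: [-1.692, 1.569, -1.901]
contact_force: [-0.3, -0.2, 0.5]
grip_width: 48.3
```

step_arm --targets '[[[0, 0, 0, 0], [0, 0, 0, 0], [0, 0, 0, 0], [-0.01, 0, 0, 0], [-0.03, 0, 0, 0]]]'

```text
time: 11.7
tool_pos: [439.5, -147.7, 32.5]
tcp_rot: [-3.05, 1.566, 3.024]
contact_force: [0.1, -0.6, 1.2]
grip_width: 55.4
```

step_arm --targets '[[[-0.03, 0, 0, 0], [-0.06, 0, 0, 0], [-0.1, 0, 0, 0], [-0.14, 0, 0, 0], [-0.18, 0, 0, 0]]]'

```text
time: 12.12
tool_pos: [439.8, -147.5, 214.4]
tcp_rot: [-3.084, 1.566, 2.99]
contact_force: [1.4, -0.5, -0.9]
grip_width: 55.0
```

```bash
python3 - <<'E'
from h import *
go([551.5,395,215],78)
c=cap('scene'); save(c,'s6.png')
P=cloud(c);hsv=cv2.cvtColor(c['color'],cv2.COLOR_RGB2HSV)
m=(hsv[...,1]>150)&((hsv[...,0]<6)|(hsv[...,0]>174))&(abs(P[...,0]-450)<120)&(abs(P[...,1]+150)<80)
print('red',P[m].mean(0),np.percentile(P[m][:,2],[5,50,95]))
E
```

```text
t 12.12 tcp [ 439.8 -147.5  214.4] jawyaw 78.0 F [ 1.4 -0.5 -0.9] w 55.0 j6 -1.85
  shift [-0.0007  0.5538 -0.0033] turn 0.0
red [ 413.60291145 -141.29965426   23.69431083] [19.89344028 23.79177586 26.896049  ]
```

View pics/s6.png

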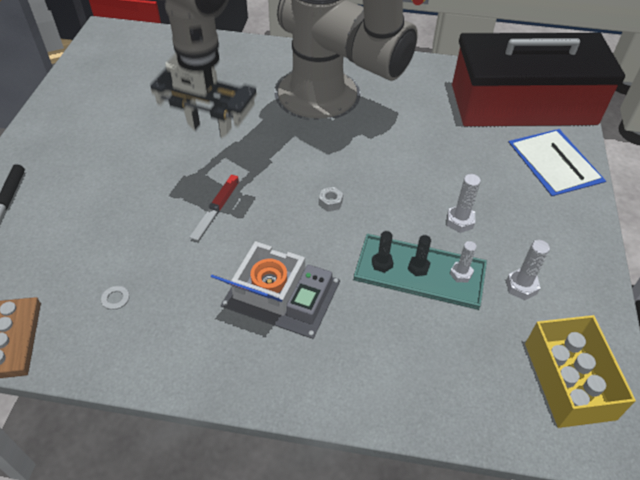

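Scene: blade lies flat at (215,208), cover fully open, ring and probe visible at (268,275), bolt still at (464,262). Move over to the bolt.

step_arm --targets '[[[0, 0.036, 0, 0], [0, 0.073, 0, 0], [0, 0.11, 0, 0], [0, 0.147, 0, 0], [0, 0.184, 0, 0]]]'

```text
time: 12.58
tool_pos: [481.4, 32.4, 221.3]
tcp_rot: [-0.444, 1.561, -0.654]
contact_force: [1.2, -0.8, -0.2]
grip_width: 55.3
```

step_arm --targets '[[[0, 0.036, 0, 0], [0, 0.073, 0, 0], [0, 0.11, 0, 0], [0, 0.147, 0, 0], [0, 0.184, 0, 0]]]'

```text
time: 13.0
tool_pos: [519.5, 214.3, 220.2]
tcp_rot: [-0.476, 1.562, -0.685]
contact_force: [1.2, -1.4, 0.6]
grip_width: 55.0
```

step_arm --targets '[[[0, 0.036, 0, 0], [0, 0.073, 0, 0], [0, 0.11, 0, 0], [0, 0.147, 0, 0], [0, 0.18, 0, 0]]]'

```text
time: 13.42
tool_pos: [556.6, 392.7, 218.7]
tcp_rot: [-0.505, 1.562, -0.713]
contact_force: [0.8, 0.0, 0.3]
grip_width: 55.4
```

```bash
python3 - <<'E'
from h import *
go([551.5,395,61],78)
for n in('top','scene'):
    c=dict(np.load(n+'0.npz'));P=cloud(c);S=cv2.cvtColor(c['color'],cv2.COLOR_RGB2HSV)
    m=(P[...,2]>92)&(P[...,2]<180)&(abs(P[...,0]-520)<150)&(P[...,1]>340)&(P[...,1]<640)
    k,l,s,ce=cv2.connectedComponentsWithStats(m.astype(np.uint8))
    for i in range(1,k):
        if s[i,4]>12:
            q=P[l==i];z=np.percentile(q[:,2],95);t=q[q[:,2]>z-4];print(n,s[i,4],z.round(1),((t.max(0)+t.min(0))/2).round(1),np.median(t,0).round(1))
    # top-face contour of target: bright pixels near bolt top
    u,v=proj(c,[551.5,395,100]); print(u,v)
    g=c['color'][...,1].astype(int); y,x=np.mgrid[0:480,0:640]
    w=(np.hypot(x-u,y-v)<12)
    mm=w&(P[...,2]>96); cs,_=cv2.findContours(mm.astype(np.uint8),0,1)
    r=cv2.minEnclosingCircle(max(cs,key=len)); print(ray(c,*r[0],100), r[1]*np.linalg.norm(ray(c,u,v,100)-ray(c,u+1,v,100)))
E
```

```text
t 13.42 tcp [556.6 392.7 218.7] jawyaw 78.1 F [0.8 0.  0.3] w 55.4 j6 -0.86
  shift [ 0.1577  0.0019 -0.0067] turn 0.1
top 229 136.9 [556.9 520.4 137.5] [557.7 521.5 134.9]
top 76 103.3 [550.2 396.6 101.8] [550.2 396.5 101.2]
top 211 137.2 [399.4 391.  137. ] [400.3 391.7 134.6]
212.75890704055797 244.54711574603536
[550.55612031 396.5615297  100.        ] 12.457950174599565
scene 383 137.8 [403.5 390.9 137.2] [402.7 391.6 136.3]
scene 462 137.4 [560.4 520.  136.6] [561.  519.6 135.5]
scene 122 103.5 [554.  395.6 102.3] [552.4 395.7 101.5]
469.101272755492 244.92439636904317
[555.29589533 394.89401877 100.        ] 12.217148093797906
```

Larger bolts stand at about (558,520) and (401,391); turning the jaws a quarter turn keeps the gripper body well clear of both.

step_arm --targets '[[[0, 0.001, -0.002, 6], [0, 0.002, -0.004, 12], [0, 0.0023, -0.0052, 18], [0, 0.0023, -0.0052, 24], [0, 0.0023, -0.0052, 30]]]'

```text
time: 13.83
tool_pos: [551.7, 396.2, 217.8]
tcp_rot: [-0.078, 1.562, -0.815]
contact_force: [-0.7, 0.2, -0.2]
grip_width: 54.9
```

step_arm --targets '[[[0, 0, 0, 6], [0, 0, 0, 12], [0, 0, 0, 18], [0, 0, 0, 24], [0, 0, 0, 30]]]'

```text
time: 14.25
tool_pos: [551.6, 396.2, 217.1]
tcp_rot: [0.353, 1.562, -0.912]
contact_force: [0.1, -0.1, 0.2]
grip_width: 55.0
```

step_arm --targets '[[[0, 0, 0, 6], [0, 0, 0, 12], [0, 0, 0, 18], [0, 0, 0, 24], [0, 0, 0, 30]]]'

```text
time: 14.67
tool_pos: [551.5, 396.1, 216.4]
tcp_rot: [0.784, 1.562, -1.01]
contact_force: [0.2, -1.3, 0.3]
grip_width: 54.7
```

```bash
python3 - <<'E'
from h import *
go([552,396,62],-12)
E
```

```text
t 14.67 tcp [551.5 396.1 216.4] jawyaw -12.8 F [ 0.2 -1.3  0.3] w 54.7 j6 0.74
  shift [ 0.1544 -0.0004 -0.001 ] turn -0.8
```

step_arm --targets '[[[0.03, 0, -0.001, 0], [0.06, 0, -0.001, 0], [0.085, 0, -0.001, 0], [0.105, 0, -0.001, 0], [0.12, 0, -0.001, 0]]]'

```text
time: 15.08
tool_pos: [551.1, 395.6, 93.3]
tcp_rot: [0.363, 1.562, -1.432]
contact_force: [-0.2, 0.1, -0.1]
grip_width: 54.6
```

```bash
python3 - <<'E'
from h import *
go([552,396,62])
E
```

```text
t 15.08 tcp [551.1 395.6  93.3] jawyaw -12.8 F [-0.2  0.1 -0.1] w 54.6 j6 0.74
  shift [ 0.0313  0.0007 -0.0009] turn 0
```

step_arm --targets '[[[0.01, 0.0005, -0.0005, 0], [0.02, 0.0007, -0.001, 0], [0.027, 0.0007, -0.001, 0], [0.031, 0.0007, -0.001, 0], [0.031, 0.0007, -0.001, 0]]]'

```text
time: 15.5
tool_pos: [551.9, 396.0, 61.7]
tcp_rot: [0.294, 1.561, -1.5]
contact_force: [-1.8, 0.1, -0.3]
grip_width: 55.0
```

step_arm --targets '[[[0, 0, 0, 0], [0, 0, 0, 0], [0, 0, 0, 0], [0, 0, 0, 0], [0, 0, 0, 0]]]' --jaw 1

```text
time: 15.92
tool_pos: [552.1, 396.1, 62.2]
tcp_rot: [0.374, 1.562, -1.42]
contact_force: [-0.0, -0.6, -0.6]
grip_width: 25.7
```

step_arm --targets '[[[0, 0, 0, 0], [0, 0, 0, 0], [0, 0, 0, 0], [0, 0, 0, 0], [0, 0, 0, 0]]]'

```text
time: 16.33
tool_pos: [552.2, 396.1, 62.2]
tcp_rot: [0.385, 1.562, -1.409]
contact_force: [0.3, 0.0, -0.4]
grip_width: 23.2
```

```bash
python3 - <<'E'
from h import *
go([552,396,200])
E
```

```text
t 16.33 tcp [552.2 396.1  62.2] jawyaw -12.8 F [ 0.3  0.  -0.4] w 23.2 j6 0.74
  shift [-0.1378  0.0003  0.0013] turn 0
```

step_arm --targets '[[[-0.01, 0, 0, 0], [-0.03, 0, 0, 0], [-0.06, 0, 0, 0], [-0.095, 0, 0, 0], [-0.13, 0, 0, 0]]]'

```text
time: 16.75
tool_pos: [551.1, 396.9, 193.0]
tcp_rot: [0.109, 1.561, -1.685]
contact_force: [0.3, 0.1, -5.2]
grip_width: 23.4
```

step_arm --targets '[[[0, 0, 0, -6], [0, 0, 0, -12], [0, 0, 0, -18], [0, 0, 0, -24], [0, 0, 0, -30]]]'

```text
time: 17.17
tool_pos: [550.5, 396.7, 192.9]
tcp_rot: [-0.527, 1.56, -1.792]
contact_force: [0.5, -0.2, -4.8]
grip_width: 23.3
```

step_arm --targets '[[[0, 0, 0, -6], [0, 0, 0, -12], [0, 0, 0, -18], [0, 0, 0, -24], [0, 0, 0, -30]]]'

```text
time: 17.58
tool_pos: [550.0, 396.5, 192.8]
tcp_rot: [-1.157, 1.559, -1.893]
contact_force: [-0.2, -0.2, -4.3]
grip_width: 23.5
```

step_arm --targets '[[[0, 0, 0, -6], [0, 0, 0, -12], [0, 0, 0, -18], [0, 0, 0, -24], [0, 0, 0, -29]]]'

```text
time: 18.0
tool_pos: [549.4, 396.4, 192.7]
tcp_rot: [-1.751, 1.558, -1.976]
contact_force: [-0.5, 0.1, -3.6]
grip_width: 23.2
```

```bash
python3 - <<'E'
from h import *
go([651.6,11.5,190],78)
c=cap('scene');t=cap('top')
A=c['color'][120:330,380:560];cv2.imwrite('pics/v7.png',cv2.resize(A,(514,600),interpolation=2)[...,::-1])
E
```

```text
t 18.0 tcp [549.4 396.4 192.7] jawyaw 77.1 F [-0.5  0.1 -3.6] w 23.2 j6 -0.83
  shift [ 0.0068 -0.3524  0.1854] turn -0.9
```

View pics/v7.png

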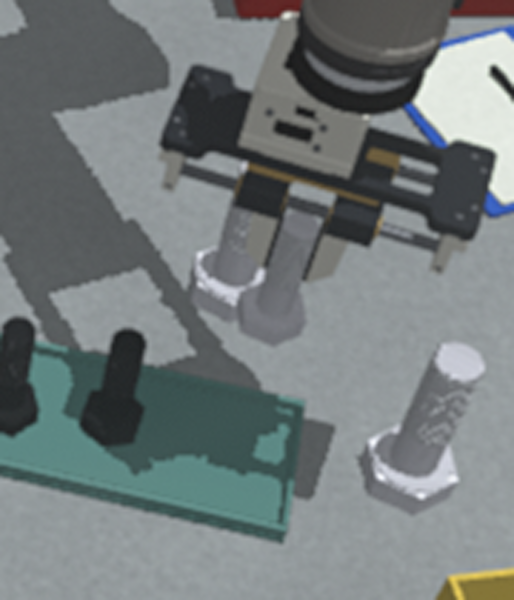

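Bolt held upright at crop (285,280); the others untouched. Go over the ring.

step_arm --targets '[[[0, -0.035, 0.0185, 0], [0, -0.07, 0.037, 0], [0, -0.105, 0.0555, 0], [0, -0.14, 0.074, 0], [0, -0.176, 0.0925, 0]]]'

```text
time: 18.52
tool_pos: [599.5, 202.5, 195.0]
tcp_rot: [-1.76, 1.558, -1.992]
contact_force: [0.3, -0.3, -5.0]
grip_width: 23.5
```

step_arm --targets '[[[0, -0.035, 0.0185, 0], [0, -0.07, 0.037, 0], [0, -0.11, 0.058, 0], [0, -0.145, 0.076, 0], [0, -0.165, 0.09, 0]]]'

```text
time: 18.93
tool_pos: [649.2, 16.7, 197.1]
tcp_rot: [-1.741, 1.556, -1.979]
contact_force: [0.4, 0.4, -4.6]
grip_width: 23.6
```

```bash
cat > fin.py <<'E'
from h import *
go([651.6,11.5,150],78)
o,q,M=pose(); print('axis',M[:,0].round(4),'bolt base est', (q+M[:,0]*57.2).round(1))
for n in('scene','top'):
    c=cap(n); np.savez(n+'8.npz',**c); P=cloud(c); z0=q[2]-57.2
    hsv=cv2.cvtColor(c['color'],cv2.COLOR_RGB2HSV)
    # orange ring mouth: ellipse at z=50
    m=((hsv[...,0]>=4)&(hsv[...,0]<20)&(hsv[...,1]>140)&(P[...,2]<56)&(np.hypot(P[...,0]-651.6,P[...,1]-11.5)<46)).astype(np.uint8)
    cs,_=cv2.findContours(m,0,1)
    if cs:
        w=np.array([ray(c,u,v,50)[:2] for u,v in np.vstack(cs)[:,0]],np.float32); r=cv2.minEnclosingCircle(w); print(n,'ring',m.sum(),np.round(r[0],1),round(r[1],1))
    # bolt head: low metal below fingers
    for lo,hi in((z0+1,z0+14),(z0+22,z0+45)):
        k=(P[...,2]>lo)&(P[...,2]<hi)&(np.hypot(P[...,0]-q[0],P[...,1]-q[1])<32)&(hsv[...,1]<60)
        if k.sum()>5:
            p=P[k]; print(n,'bolt z',lo.round(),k.sum(),'min',p.min(0).round(1),'max',p.max(0).round(1))
E
python3 fin.py
```

```text
t 18.93 tcp [649.2  16.7 197.1] jawyaw 76.4 F [ 0.4  0.4 -4.6] w 23.6 j6 -1.42
  shift [ 0.0471 -0.0038  0.0037] turn -1.6
axis [-0.0058 -0.0135 -0.9999] bolt base est [648.9  15.9 139.9]
scene ring 736 [657.4  15.6] 41.9
scene bolt z 141.0 108 min [634.   -4.9 140.9] max [672.5  36.4 153.9]
scene bolt z 162.0 105 min [644.8   3.6 162. ] max [661.   27.7 184.9]
top ring 136 [630.7   7.1] 25.7
top bolt z 141.0 11 min [625.8   5.1 141.9] max [634.8  30.7 153.3]
```

```bash
python3 - <<'E'
from h import *
for n in('top5','scene5'):
    c=dict(np.load(n+'.npz'));hsv=cv2.cvtColor(c['color'],cv2.COLOR_RGB2HSV);P=cloud(c)
    m=((hsv[...,0]>=3)&(hsv[...,0]<20)&(hsv[...,1]>140)&(hsv[...,2]>60)&(P[...,2]<58)&(np.hypot(P[...,0]-651.6,P[...,1]-11.5)<45)).astype(np.uint8)
    k,l,s,_=cv2.connectedComponentsWithStats(m);m=(l==1+np.argmax(s[1:,4])).astype(np.uint8)
    q=np.vstack(cv2.findContours(m,0,1)[0])[:,0]
    w=np.array([ray(c,u,v,50)[:2] for u,v in q],np.float32);r=cv2.minEnclosingCircle(w);e=cv2.fitEllipse(w);print(n,m.sum(),r,e)
    # white rim of housing z=62
    a=np.radians(-12);Q=(P[...,:2]-[651.6,11.5])@np.array([[np.cos(a),-np.sin(a)],[np.sin(a),np.cos(a)]])
    # foot plate bolts / housing outline: white bright
    g=((hsv[...,1]<40)&(hsv[...,2]>150)&(P[...,2]>54)&(P[...,2]<70)&(np.abs(Q).max(-1)<64)).astype(np.uint8)
    q=np.vstack(cv2.findContours(g,0,1)[0])[:,0];w=np.array([ray(c,u,v,62)[:2] for u,v in q],np.float32);print('rim',g.sum(),cv2.minAreaRect(w))
c=dict(np.load('top5.npz'))
u,v=proj(c,[651.6,11.5,50]).astype(int);A=c['color'][v-40:v+40,u-50:u+50]
c=dict(np.load('scene5.npz'));u,v=proj(c,[651.6,11.5,50]).astype(int);B=c['color'][v-40:v+40,u-50:u+50]
cv2.imwrite('pics/v8.png',cv2.resize(np.hstack([A,B]),(800,320),interpolation=2)[...,::-1])
E
```

```text
top5 485 ((650.9429931640625, 11.773375511169434), 36.796897888183594) ((650.3497924804688, 11.19182014465332), (68.63885498046875, 71.13356018066406), 66.42984771728516)
rim 448 ((650.7111206054688, 11.641349792480469), (108.92147827148438, 108.41505432128906), 77.89156341552734)
scene5 769 ((656.2476196289062, 16.364482879638672), 42.270164489746094) ((653.8236083984375, 13.620802879333496), (68.15374755859375, 79.06568145751953), 129.7189178466797)
rim 832 ((650.3578491210938, 11.170692443847656), (112.0946044921875, 110.93379974365234), 77.78360748291016)
```

View pics/v8.png

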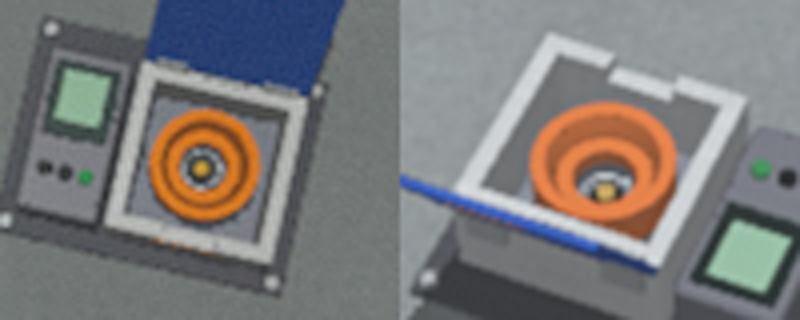

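Ring centre at about (651,11.6), with the brass tip centred in it. Centre the bolt and descend to just above.

step_arm --targets '[[[0, -0.002, 0.0015, -0.8], [0.01, -0.0039, 0.0031, -1.6], [0.03, -0.0039, 0.0031, -1.6], [0.045, -0.0039, 0.0031, -1.6], [0.055, -0.0039, 0.0031, -1.6]]]'

```text
time: 19.45
tool_pos: [650.5, 12.2, 139.2]
tcp_rot: [-1.942, 1.555, -2.154]
contact_force: [-0.6, -0.0, -4.0]
grip_width: 23.4
```

step_arm --targets '[[[0, 0, 0, 0], [0, 0, 0, 0], [0, 0, 0, 0], [0, 0, 0, 0], [0, 0, 0, 0]]]'

```text
time: 19.87
tool_pos: [651.1, 12.3, 140.4]
tcp_rot: [-1.815, 1.556, -2.026]
contact_force: [0.4, -0.3, -4.6]
grip_width: 23.5
```

```bash
sed -i 's/go(\[651.6,11.5,150\],78)/go([651.3,12.2,112],78)/' fin.py; python3 fin.py
```

```text
t 19.87 tcp [651.1  12.3 140.4] jawyaw 77.9 F [ 0.4 -0.3 -4.6] w 23.5 j6 -1.45
  shift [0.0284 0.0004 0.0003] turn -0.1
axis [-0.0065 -0.0132 -0.9999] bolt base est [650.7  11.5  83.2]
scene ring 528 [659.6  14.8] 40.6
scene bolt z 84.0 93 min [629.4  -8.6  84.8] max [674.6  32.7  97.2]
scene bolt z 105.0 83 min [649.6   1.5 105.3] max [662.9  22.4 128.1]
top ring 105 [627.9  10.3] 23.7
```

step_arm --targets '[[[0.008, 0.0001, 0.0002, 0], [0.017, 0.0003, 0.0003, 0], [0.024, 0.0004, 0.0003, 0], [0.029, 0.0005, 0.0003, 0], [0.031, 0.0005, 0.0003, 0]]]'

```text
time: 20.38
tool_pos: [650.2, 12.2, 107.2]
tcp_rot: [-2.018, 1.554, -2.23]
contact_force: [0.1, -0.4, -3.8]
grip_width: 23.1
```

step_arm --targets '[[[0.002, 0, 0, 0], [0.004, 0, 0, 0], [0.006, 0, 0, 0], [0.008, 0, 0, 0], [0.009, 0, 0, 0]]]'

```text
time: 20.8
tool_pos: [650.9, 12.1, 98.7]
tcp_rot: [-1.903, 1.556, -2.115]
contact_force: [1.9, 0.7, -2.1]
grip_width: 23.6
```

```bash
python3 fin.py
```

```text
t 20.8 tcp [650.9  12.1  98.7] jawyaw 77.9 F [ 1.9  0.7 -2.1] w 23.6 j6 -1.45
  shift [-0.0134  0.      0.0003] turn -0.1
axis [-0.0079 -0.013  -0.9999] bolt base est [650.4  11.3  41.5]
scene ring 394 [657.7  15.2] 41.9
scene bolt z 42.0 94 min [621.4  -6.8  42.5] max [671.9  32.9  55.4]
scene bolt z 63.0 81 min [649.5   0.8  63.5] max [663.4  22.7  85.5]
top ring 71 [626.6  14.1] 22.8
```

step_arm --targets '[[[0.001, 0, 0.0006, 0], [0.002, 0, 0.0006, 0], [0.003, 0, 0.0007, 0], [0.004, 0, 0.0007, 0], [0.005, 0, 0.0007, 0]]]'

```text
time: 21.32
tool_pos: [651.9, 11.9, 93.7]
tcp_rot: [-1.854, 1.556, -2.066]
contact_force: [2.1, 0.5, -2.7]
grip_width: 23.6
```

step_arm --targets '[[[0.0005, 0, 0, 0], [0.001, 0, 0, 0], [0.0015, 0, 0, 0], [0.002, 0, 0, 0], [0.002, 0, 0, 0]]]'

```text
time: 21.73
tool_pos: [652.0, 11.8, 92.1]
tcp_rot: [-1.814, 1.556, -2.025]
contact_force: [0.5, -0.0, 2.2]
grip_width: 23.4
```

```bash
python3 fin.py|head -2
```

```text
t 21.73 tcp [652.   11.8  92.1] jawyaw 77.9 F [ 0.5 -0.   2.2] w 23.4 j6 -1.45
  shift [-0.0199 -0.0001 -0.0008] turn -0.1
```

step_arm --targets '[[[0.001, 0, 0, 0], [0.002, 0, 0, 0], [0.003, 0, 0, 0], [0.004, 0, 0, 0], [0.005, 0, 0, 0]]]'

```text
time: 22.25
tool_pos: [652.1, 11.8, 87.2]
tcp_rot: [-1.795, 1.556, -2.006]
contact_force: [0.2, -0.2, 6.1]
grip_width: 23.6
```

step_arm --targets '[[[0.001, 0, 0, 0], [0.002, 0, 0, 0], [0.003, 0, 0, 0], [0.0035, 0, 0, 0], [0.0035, 0, 0, 0]]]'

```text
time: 22.67
tool_pos: [652.1, 11.7, 84.1]
tcp_rot: [-1.773, 1.557, -1.985]
contact_force: [-1.9, 0.0, 6.5]
grip_width: 23.6
```

```bash
python3 fin.py|head -3
```

```text
t 22.67 tcp [652.1  11.7  84.1] jawyaw 77.9 F [-1.9  0.   6.5] w 23.6 j6 -1.45
  shift [-0.0279 -0.0001 -0.001 ] turn -0.1
axis [-0.0057 -0.0131 -0.9999] bolt base est [651.8  11.   26.9]
```

step_arm --targets '[[[0.0005, 0, 0, 0], [0.001, 0, 0, 0], [0.0015, 0, 0, 0], [0.002, 0, 0, 0], [0.002, 0, 0, 0]]]'

```text
time: 23.18
tool_pos: [652.2, 11.8, 82.8]
tcp_rot: [-1.744, 1.557, -1.955]
contact_force: [-0.8, -1.0, 7.1]
grip_width: 23.8
```

step_arm --targets '[[[0.0003, 0, 0, 0], [0.0006, 0, 0, 0], [0.001, 0, 0, 0], [0.001, 0, 0, 0], [0.001, 0, 0, 0]]]'

```text
time: 23.6
tool_pos: [652.2, 11.8, 82.4]
tcp_rot: [-1.725, 1.557, -1.936]
contact_force: [-1.7, 0.3, 8.0]
grip_width: 23.2
```

```bash
python3 fin.py|head -3
```

```text
t 23.6 tcp [652.2  11.8  82.4] jawyaw 77.9 F [-1.7  0.3  8. ] w 23.2 j6 -1.45
  shift [-0.0296 -0.0002 -0.001 ] turn -0.1
axis [-0.005  -0.0131 -0.9999] bolt base est [651.9  11.   25.2]
```

step_arm --targets '[[[0.0005, 0, 0, 0], [0.001, 0, 0, 0], [0.0015, 0, 0, 0], [0.002, 0, 0, 0], [0.002, 0, 0, 0]]]'

```text
time: 24.12
tool_pos: [652.2, 11.7, 81.2]
tcp_rot: [-1.692, 1.557, -1.904]
contact_force: [-1.1, -0.0, 7.9]
grip_width: 23.3
```

step_arm --targets '[[[0.0005, 0, 0, 0], [0.001, 0, 0, 0], [0.0015, 0, 0, 0], [0.002, 0, 0, 0], [0.002, 0, 0, 0]]]'

```text
time: 24.53
tool_pos: [652.3, 11.7, 81.0]
tcp_rot: [-1.61, 1.557, -1.821]
contact_force: [-3.3, 1.0, 13.8]
grip_width: 23.5
```

```bash
python3 fin.py|head -3
```

```text
t 24.53 tcp [652.3  11.7  81. ] jawyaw 77.9 F [-3.3  1.  13.8] w 23.5 j6 -1.45
  shift [-0.031  -0.0002 -0.0011] turn -0.1
axis [-0.0034 -0.0134 -0.9999] bolt base est [652.1  10.9  23.8]
```

Force jumped 7.9→13.8 N with the height steady at base ≈24 mm: the head is on the probe. Final look.

```bash
python3 - <<'E'
from h import *
c=cap('scene');t=cap('top');t=cap('top');o=bot.get_obs();print(o['time'],o['contact_force'].round(1),o['tool_pos'].round(1),o['grip_width'])
A=cv2.resize(c['color'][150:350,160:500],(800,470),interpolation=2)
cv2.imwrite('pics/v9.png',A[...,::-1])
E
```

```text
24.7833 [-3.6 -0.1 14.3] [652.3  11.7  81.1] 23.204663707131857
```

View pics/v9.png

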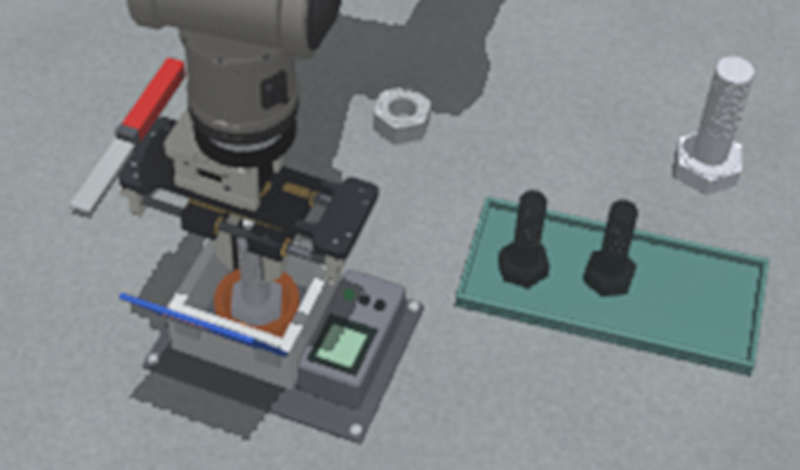

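The bolt is upright in the ring with its head at about (258,300), the cover is open, and the blade is flat. The force is steady, so I'm handing in.

```bash
python3 -c "
from plant import bot
print(bot.close_job());o=bot.get_obs();print(o['time'],o['contact_force'],o['tool_pos'])"
```

```text
the job is handed in; nothing more can be done
None
the job is handed in; nothing more can be done
```

The job is done and handed in at about 25 s of the 72 s allowed. I levered the cover open through the slot and laid the blade flat on clear bench. I then lifted the galvanised bolt from the tray, set it head down in the ring and pressed it down slowly.

**Cover and blade:** the slope measured in both camera views matched the fully open angle of 2.1 rad. The blade lies flat beside the station, about 150 mm from where it started.

**Bolt on the probe:** over the last small press the force rose from 7.9 to 13.8 N while the height barely changed. The head's estimated height was 23.8 mm, against 24 mm for the probe tip. Just before hand-in the push was steady at 14.3 N with the jaws closed on the shank.

**Other objects:** in the last picture the dark bolts and the nut looked untouched. The washer was outside that crop, but nothing went near it after the previous full view.

**Disagreements:** a sideways force of about 3.6 N remained on the bolt. The scene view's ring centre was a few millimetres off, so I used the top view, which agreed with both views of the housing rim. The state could not be read after hand-in, so the final second is unchecked.

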